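# Clamp the sample block in the bench mixer

## Robot

A 7-joint arm with a two-finger parallel gripper is mounted at the origin on the work surface. World frame = base frame: x ahead of the robot, y to its left, z up, the work surface at z = 0. Lengths are in m, angles in rad, forces in N, time in s.
With the tool pointing down it reaches from about 0.4 to 0.875 m from the base axis. Payload 19.3 kg.
Tool frame: the origin (TCP) lies between the finger pads, 19 mm behind the fingertips; this is the grasp point; z points along the fingers, y is the line along which they close (so a half turn about z gives the same grasp; the last joint's range is limited). The gripper opens to 85 mm and grips with 20 to 120 N. Pads are 22 mm wide; open, the fingers measure 114 mm over their backs; the gripper's body (76 mm by 85 mm) begins 54 mm behind the grasp point. The pads swing forward as they close: fully open they stand 13 mm farther back than shut.
Start: joints at [-1.233, 0.521, -0.036, 1.599, 0.021, 1.021, -0.113], TCP at [0.248, 0.574, 0.25] pointing down, gripper open.
Joint ranges: [-2.91, 2.91], [-0.3, 2.13], [-1.5, 1.42], [0.17, 2.43], [-1.26, 4.41], [0.16, 1.93], [-2.52, 2.52]. Speed limits (rad/s): [1.89, 1.89, 2.39, 2.39, 3.01, 3.01, 3.01].

## Interface

Orientations are given as [roll, pitch, yaw] about the fixed x, y, z axes, in that order (R = Rz(yaw) Ry(pitch) Rx(roll)).
In Python, from workcell import bot gives the robot as it stands.
- The arm moves only by the shell command python3 -m crank 'ROWS' [FORCE]. ROWS is a JSON object of lists of equal length, an entry for each row: "travel": the shift along the world's x, y, z in cm, a list of three; "turn": the turn, a rotation vector about the world's x, y, z in degrees, a list of three; "gripper": the closure, from 0 (fully open) to 1 (shut). A call has exactly 5 rows; each row is the pose to reach, as a shift and turn from the pose commanded when the call began; what a row does not reach only later rows make up. A row lasts 1/10 s, in which the tool goes at most 50 mm and 8.59 degrees, less where a joint would pass 70% of its speed; a pose out of reach is approached as far as the arm can. A call with a gripper value outside its range is refused whole. The fingers move at their own pace and stop on an object; FORCE is the grip in N (left out, the last holds). Time passes only in rows, so rows that repeat a pose let the fingers close, or fill a call up. It gives the time, the measured TCP pose, the force, the opening and the grip force at its end, in the units of the state.
- bot.observe(): the state, without advancing time (a new reading comes with each control period).
- bot.grab_frame(name): name is "side" or "top" or "wrist"; returns a dict with "pixels" (384x512x3 uint8, red, green, blue), "fx", "fy", "cx", "cy" (pixels), "extrinsics" (4x4, takes a point from world to camera coordinates). Camera axes: x right, y down, z forward; pixel columns grow to the right and rows downward; lengths in m; the calibration is good to about 2 mm. A picture is of the moment at which its call begins. There is no depth.
- bot.job_done(): hands the job in; it is judged then, once.
The state is a dict: "clock": time; "qpos": joint angles; "qd": joint speeds; "joint_efforts": joint torques, N m; "position": TCP position; "tool_rot": TCP orientation; "force": force on the tool from outside, world axes, zero at the start; "moment": the same for the moment, N m; "grip_width": finger opening in m; "finger_force": force on a finger pad.
Only numpy, scipy, OpenCV 4.12 (cv2) and the standard library are available. Lean on these libraries where they do the work, as an engineer would, in place of code of your own. Each camera call takes 0.05 s, during which the arm holds its last target. There are 200 camera calls.

## Task

Stand the green sample block in the mixer's bay, between the orange jaw and the metal stop rail, and let go of it. Then reach into the recess and turn the blue knob clockwise until the jaw holds the block firmly against the rail with about 12 newtons, without overtightening it, and let go of the knob. Do not lean hard on the recess housing and leave the canister, the jar and the basket as they are.

Things in the scene. Friction and masses are not known exactly. Their poses are not given: they have to be found in the camera images.
- block: Loose sample block, 0.2 to 0.4 kg: green box 92 (x) x 56 (y) x 40 mm high. On its top centre a black grip ridge 20 (x) x 46 (y) x 30 mm high (top 70 mm above the underside), to be pinched across its 20 mm along x; flat caps 4 mm high beside it, from 24 mm off the centre line. Origin: centre of the underside, z up. Either way round is the same.
- mixer: White bench mixer fixed to the table, 170 (x) x 335 (y) mm, base top 60 mm up. Origin: centre of underside. Its +y end carries the pod. Then follow towards -y: orange jaw (35 mm high), space for the block, fixed aluminium stop rail (100 mm in x, 33 mm high, facing +y). The bay is open to +x and -x. The block's 56 mm side goes along the mixer's y; the jaw drives it to -y onto the rail.
- bay (a point): Point on the bay floor, 60 mm above the table, about midway between opened jaw and rail, axes as the mixer's; at mixer frame (0, -20, 60) mm. The block's underside centre belongs here. The rail is set by hand anywhere within 8 mm in y, so the slack around the block is 9 to 20 mm in total with the knob as found. Jaw and rail tops are bevelled as a lead-in.
- pod: White knob housing on the mixer's +y end, 136 (x) x 130 (y) x 45 mm high, its top 105 mm above the table, with a round well 92 mm across and 45 mm deep in which the knob sits. Fixed. Origin: centre of the well's floor, 60 mm above the table, at mixer frame (0, 95.5, 60) mm. Pressing it with over 20 N is a fault.
- knob_grip (a point): On the vertical knob axis, 27 mm above the well floor: a good TCP height with tips 19 mm lower; turns with the knob. The blue bar is 44 mm long along the point's x, 14 mm thick along y (pinch it so); its top is 32 mm above the floor, 13 mm below the rim. Under it a grey disc, radius 24, 6 mm high. Open the fingers only 30 to 40 mm: wide-open ones do not enter the well.
- knob (a joint): Knob angle, rad: 0 = jaw open, grows clockwise from above, to 1.7 at most; starts at 0 to 0.15; first 0.6 of turning is surely slack, 0.7 to 1.5 in all. Jaw: 15 mm per rad. Drag 0.3 N m (feels 0.1 to 0.3 once stopped) holds it where left, up to 20 N. Block pinched: moment grows by 0.015 N m per N at the jaw, 0.18 at 12 N. Feel it in slow small turns (0.02 rad); after quick ones drag hides it.
- jaw: Orange jaw, 64 (x) x 12 (y) mm, 35 mm high, on a stiff spring of 8 N per mm, so 0.01 rad of knob adds up to 1.2 N. Origin: centre of its underside, at mixer frame y = 24 mm when fully open; its pressing face is 6 mm further to -y. More than 25 N on the block is a fault.
- canister: Bystander: white and amber strip canister, 46 mm across, 110 mm high, loose. Origin: centre of the underside.
- jar: Bystander: amber jar with blue lid, 52 mm across, 70 mm high, loose. Origin: centre of the underside.
- basket: Bystander: white slatted plastic basket, 120 x 160 x 55 mm. Origin: centre of the underside.
Mind the look-alikes: they are no part of the job. Leave any red look-alike of the block alone.

How it is judged:
On the way, in this order (a step that is already met when the one before it is completed fails the run):
1. the block stands released in the bay, not yet clamped (z of block in the frame of mixer between 0.057 and 0.0635 m and horizontal distance between block and bay below 0.022 m and angle between block's own z axis and vertical below 0.06 rad and contact force between the fingers and block below 0.1 N and contact force between block and jaw below 4 N), for 0.2 s.
2. the jaw presses the block with at least 6 N (contact force between block and jaw above 6 N), for 0.2 s.
At the end, for the whole second after the job is handed in: The block stands upright on the bay floor (within 3.5 mm in height, 22 mm of the bay point, 0.1 rad of square), at rest, the jaw presses it with 6 to 18 N, and the knob and everything else are released (z of block in the frame of mixer between 0.057 and 0.0635 m and horizontal distance between block and bay below 0.022 m and angle between block's own z axis and vertical below 0.06 rad and angle between the y axis of block and the y axis of mixer, either way round below 0.1 rad and contact force between block and jaw between 6 and 18 N and linear speed of block below 0.02 m/s and velocity of joint knob between -0.05 and 0.05 rad/s); the robot touches nothing.
It fails at once if the jaw pressed the block with more than 25 N (contact force between block and jaw above 25 N).
It fails at once if the robot pressed the recess housing with more than 20 N (contact force between any of the fingers, the arm and pod above 20 N).
It fails at once if a bystander was moved by more than 30 mm or tipped (distance of any of canister, jar, basket from where it was at the start of the episode above 0.03 m or angle between any of canister, jar's own z axis and vertical above 0.3 rad).
It also fails if it takes over 72 s, if anything falls off the work surface, if the arm or the gripper's body presses on something with over 40 N, if the wrist force passes 120 N, or if a joint passes its speed limit or range.

## Working session

There is one attempt and no reset: what is moved stays moved. The work goes in short steps, Python scripts to look and compute and a shell command to move; the robot and the scene stay as the last step left them, time stands still between calls to the robot, and variables do not carry over. Pictures are saved under pics/ and viewed, at most 11 in all, crops included, and the job is handed in when it is done.

```bash
mkdir -p pics; ls; python3 - <<'E'
from workcell import bot
import cv2,numpy as np,pickle
s=bot.observe();print({k:np.round(v,3) for k,v in s.items()})
for n in("top","side"):
    f=bot.grab_frame(n);pickle.dump(f,open(f"pics/{n}0.pkl","wb"))
    cv2.imwrite(f"pics/{n}0.png",cv2.cvtColor(f["pixels"],cv2.COLOR_RGB2BGR))
    print(n,f["fx"],f["fy"],f["cx"],f["cy"],np.round(f["extrinsics"],4).tolist())
E
```

```text
pics
{'clock': np.float64(0.0), 'qpos': array([-1.233,  0.522, -0.036,  1.6  ,  0.021,  1.021, -0.113]), 'qd': array([ 0.   ,  0.   , -0.003, -0.   , -0.002, -0.   , -0.001]), 'joint_efforts': array([-1.0000e-03, -9.2711e+01,  1.9790e+00, -3.6995e+01,  1.8000e-02,
        8.0000e-03,  0.0000e+00]), 'position': array([0.248, 0.573, 0.249]), 'tool_rot': array([-3.14 ,  0.   ,  2.734]), 'force': array([-0.201, -1.31 ,  0.24 ]), 'moment': array([-0.014, -0.03 ,  0.019]), 'finger_force': np.float64(0.0), 'grip_width': np.float64(0.085)}
top 381.0341685412964 381.0341685412964 255.17560728985464 192.75092692421399 [[0.0109, -0.9999, 0.0031, -0.0244], [-0.9879, -0.0113, -0.1545, 0.549], [0.1545, -0.0014, -0.988, 1.1834], [0.0, 0.0, 0.0, 1.0]]
side 455.1154730300735 455.1154730300735 253.91220390806794 182.40382604787717 [[0.8282, -0.56, 0.0227, -0.4551], [-0.2605, -0.4204, -0.8692, 0.2152], [0.4963, 0.7139, -0.494, 1.1173], [0.0, 0.0, 0.0, 1.0]]
```

View pics/top0.png

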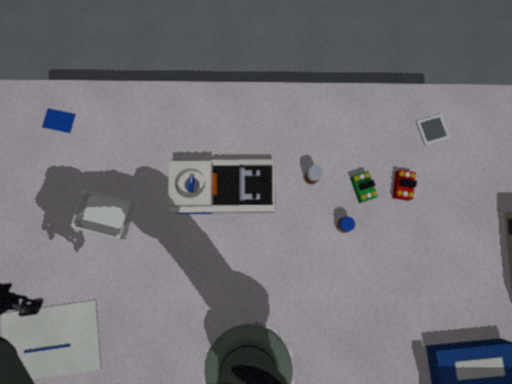

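View pics/side0.png

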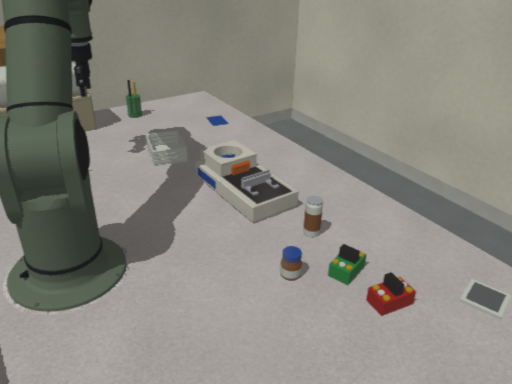

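The top view shows the mixer at about (221,186) with its knob at (191,183). The green block is at (364,185), the red look-alike at (405,184), the canister at (314,173) and the jar at (346,224). The side view agrees. Next I'll measure from enlarged crops.

```bash
cat > h.py <<'E'
import numpy as np,cv2,pickle
def load(n): return pickle.load(open(f"pics/{n}.pkl","rb"))
def ray(f,uv,z):
    uv=np.atleast_2d(uv).astype(float);E=f["extrinsics"];R,t=E[:3,:3],E[:3,3]
    d=np.c_[(uv[:,0]-f["cx"])/f["fx"],(uv[:,1]-f["cy"])/f["fy"],np.ones(len(uv))]@R
    c=-R.T@t
    return c+d*((z-c[2])/d[:,2])[:,None]
def proj(f,P):
    P=np.atleast_2d(P);E=f["extrinsics"];q=P@E[:3,:3].T+E[:3,3]
    return np.c_[f["fx"]*q[:,0]/q[:,2]+f["cx"],f["fy"]*q[:,1]/q[:,2]+f["cy"]]
E
python3 - <<'E'
from h import *
f=load("top0");im=f["pixels"];b=cv2.cvtColor(im,cv2.COLOR_RGB2BGR)
a=cv2.resize(b[150:222,160:280],None,fx=6,fy=6,interpolation=cv2.INTER_CUBIC)[:, :720]
c=cv2.resize(b[160:210,335:420],None,fx=6,fy=6,interpolation=cv2.INTER_CUBIC)[:140]
cv2.imwrite("pics/c0.png",a)
hsv=cv2.cvtColor(im,cv2.COLOR_RGB2HSV).astype(int)
H,S,V=[hsv[...,i] for i in range(3)]
def reg(m,x0,x1,y0,y1):
    k=np.zeros_like(m);k[y0:y1,x0:x1]=m[y0:y1,x0:x1];v,u=np.nonzero(k);return np.c_[u,v].astype(np.float32)
for n in("top0","side0"):
    f=load(n);hs=cv2.cvtColor(f["pixels"],cv2.COLOR_RGB2HSV).astype(int);H,S,V=hs[...,0],hs[...,1],hs[...,2]
    g=(H>45)&(H<80)&(S>120)
    o=(H>3)&(H<14)&(S>170)&(V>80); bl=(H>108)&(H<125)&(S>100)&(V>50)
    if n=="top0":
        p=reg(g,345,385,165,210);r=cv2.minAreaRect(p);print("block",len(p),r,ray(f,p,.04).mean(0),ray(f,cv2.boxPoints(r),.04).round(4).tolist())
        for nm,m,box,z in(("jaw",o,(200,230,160,210),.095),("knob",bl,(178,205,165,200),.092)):
            p=reg(m,*box);r=cv2.minAreaRect(p);print(nm,len(p),p.mean(0),ray(f,p.mean(0),z),cv2.boxPoints(r).tolist())
E
```

```text
block 280 ((363.3174743652344, 186.2481689453125), (27.51031494140625, 18.197816848754883), 70.01689910888672) [ 0.57138506 -0.36393542  0.04      ] [[0.6068, -0.326, 0.04], [0.6281, -0.3824, 0.04], [0.5433, -0.4098, 0.04], [0.5224, -0.3539, 0.04]]
jaw 75 [214.41333 183.68   ] [[0.56795865 0.1080116  0.095     ]] [[213.0, 173.0], [216.0, 173.0], [216.0, 194.0], [213.0, 194.0]]
knob 70 [190.52856 184.62857] [[0.56466685 0.18215895 0.092     ]] [[186.63998413085938, 190.52000427246094], [188.63998413085938, 176.52000427246094], [194.37997436523438, 177.3400115966797], [192.37997436523438, 191.3400115966797]]
```

View pics/c0.png

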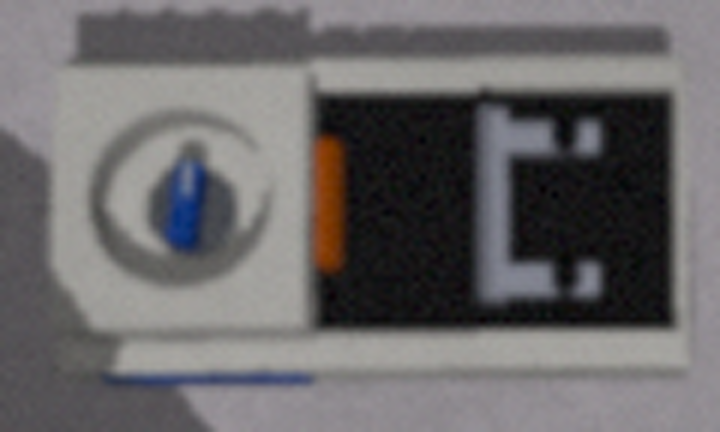

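```bash
python3 - <<'E'
from h import *
f=load("top0")
c=lambda x,y:((x+.5)/6-.5+160,(y+.5)/6-.5+150)
for nm,pts,z in(("podtop corners tl,tr,br",[(62,63),(313,68),(313,330)],.105),("wellrim",[(181,197)],.105),("base right edge",[(668,95),(672,325),(682,62),(688,372)],.06),("jaw top face r",[(345,140),(343,270),(316,138),(316,270)],.095),
 ("rail front top(+y) ",[(477,105),(477,302)],.093),("knobbar ends",[(191,155),(181,250)],.092),("base left-bottom/top",[(312,372),(315,62)],.06)):
    print(nm,ray(f,[c(*p) for p in pts],z).round(4).tolist())
# refine with side view
g=load("side0");hs=cv2.cvtColor(g["pixels"],cv2.COLOR_RGB2HSV).astype(int);H,S,V=hs[...,0],hs[...,1],hs[...,2]
print("side proj: well rim ctr, block ridge top, rail",proj(g,[[.566,.182,.105],[.575,-.366,.07],[.566,.05,.09]]).round(1).tolist())
b=cv2.cvtColor(g["pixels"],cv2.COLOR_RGB2BGR)
a=cv2.resize(b[135:225,190:310],None,fx=5,fy=5,interpolation=cv2.INTER_CUBIC)
d=cv2.resize(load("top0")["pixels"][165:207,345:420,::-1],None,fx=7,fy=7,interpolation=cv2.INTER_CUBIC)[:294]
e=cv2.resize(b[235:290,320:375],None,fx=5,fy=5,interpolation=cv2.INTER_CUBIC)
out=np.zeros((600,800,3),np.uint8);out[:294,:525]=d;out[:275,525:800]=e;out[300:,:400]=a[:300,100:500];cv2.imwrite("pics/c1.png",out)
E
```

```text
podtop corners tl,tr,br [[0.6387, 0.2465, 0.105], [0.6375, 0.1171, 0.105], [0.5016, 0.1133, 0.105]]
wellrim [[0.5692, 0.1826, 0.105]]
base right edge [[0.6358, -0.0678, 0.06], [0.5119, -0.0705, 0.06], [0.654, -0.0752, 0.06], [0.4872, -0.079, 0.06]]
jaw top face r [[0.602, 0.1007, 0.095], [0.534, 0.0999, 0.095], [0.6029, 0.1157, 0.095], [0.5338, 0.1137, 0.095]]
rail front top(+y)  [[0.6217, 0.0328, 0.093], [0.5185, 0.031, 0.093]]
knobbar ends [[0.5938, 0.1805, 0.092], [0.5439, 0.1838, 0.092]]
base left-bottom/top [[0.485, 0.1182, 0.06], [0.6517, 0.1214, 0.06]]
side proj: well rim ctr, block ridge top, rail [[227.4, 151.6], [347.5, 247.6], [249.9, 172.1]]
```

View pics/c1.png

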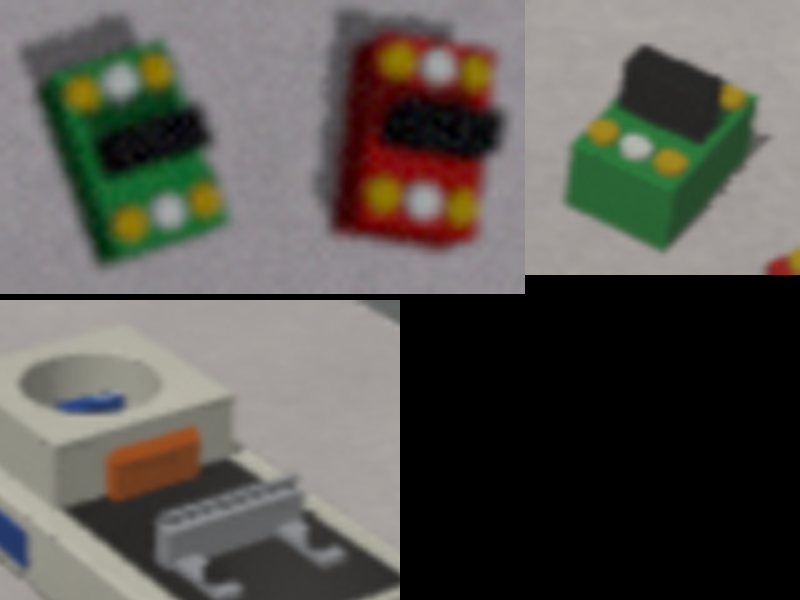

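The crops show the cap midpoint of the green block at about (365.7,186.0) and the ridge square to its long axis. The mixer is nearly aligned with the world axes: well centre (0.569,0.183), jaw face y≈0.100, rail face y≈0.032. I'll move towards the block now.

```bash

python3 -m crank '{"travel":[[4,-2.5,0],[8,-5,0],[12,-7.5,0],[16,-10,0],[20,-12.5,0]],"turn":[[0,0,-8],[0,0,-16],[0,0,-24],[0,0,-32],[0,0,-40]],"gripper":[0,0,0,0,0]}'
python3 -m crank '{"travel":[[2.6,-4.2,0],[5.2,-8.4,0],[7.8,-12.6,0],[10.4,-16.8,0],[13,-21,0]],"turn":[[0,0,-2],[0,0,-4],[0,0,-6],[0,0,-7],[0,0,-7]],"gripper":[0,0,0,0,0]}'
python3 -m crank '{"travel":[[0,-5,0],[0,-10,0],[0,-15,0],[0,-20,0],[0,-25,0]],"turn":[[0,0,0],[0,0,0],[0,0,0],[0,0,0],[0,0,0]],"gripper":[0,0,0,0,0]}'
python3 -m crank '{"travel":[[0,-5,0],[0,-10,0],[0,-15,0],[0,-20,0],[0,-25,0]],"turn":[[0,0,0],[0,0,0],[0,0,0],[0,0,0],[0,0,0]],"gripper":[0,0,0,0,0]}'
python3 - <<'E'
from h import *
from workcell import bot
f=load("top0");c=lambda x,y:((x+.5)/7-.5+345,(y+.5)/7-.5+165)
p=ray(f,[c(121,82),c(169,212)],.044);d=p[0]-p[1];print("caps",p,p.mean(0),np.linalg.norm(d),np.degrees(np.arctan2(d[1],d[0])))
s=bot.observe();print({k:np.round(s[k],3) for k in("clock","qpos","position","tool_rot")})
print(proj(f,[p.mean(0)*[1,1,0]+[0,0,.07]]),proj(load("side0"),[p.mean(0)*[1,1,0]+[0,0,.07]]))
E
```

```text
clock: 0.6
position: [0.4492, 0.4474, 0.2499]
tool_rot: [-3.141, 0.0, 2.03]
force: [0.6, 1.6, 0.2]
grip_width: 0.0853
finger_force: 0.0
clock: 1.1
position: [0.5785, 0.2369, 0.2498]
tool_rot: [-3.141, 0.0, 1.913]
force: [0.9, 0.7, -0.2]
grip_width: 0.0855
finger_force: 0.0
clock: 1.6
position: [0.5774, -0.0132, 0.2499]
tool_rot: [-3.141, -0.0, 1.914]
force: [1.4, -0.1, 0.3]
grip_width: 0.0852
finger_force: 0.0
clock: 2.1
position: [0.5775, -0.2632, 0.2498]
tool_rot: [-3.141, -0.0, 1.914]
force: [0.1, -0.1, 0.5]
grip_width: 0.0856
finger_force: 0.0
caps [[ 0.60692692 -0.36323914  0.044     ]
 [ 0.54631764 -0.38333059  0.044     ]] [ 0.57662228 -0.37328486  0.044     ] 0.06385257814228179 18.33991300028018
{'clock': np.float64(2.1), 'qpos': array([ 0.144,  0.555,  0.29 ,  1.585, -0.177,  1.028,  0.827]), 'position': array([ 0.577, -0.263,  0.25 ]), 'tool_rot': array([-3.141, -0.   ,  1.914])}
[[367.64759513 184.11073901]] [[350.13713858 248.91568371]]
```

```bash

python3 -m crank '{"travel":[[0,-3.8,-2],[-0.1,-7.6,-4],[-0.1,-11,-6],[-0.1,-11,-6],[-0.1,-11,-6]],"turn":[[0,0,-0.5],[0,0,-1],[0,0,-1.2],[0,0,-1.2],[0,0,-1.2]],"gripper":[0,0,0,0,0]}'
python3 - <<'E'
from h import *
from workcell import bot
f=bot.grab_frame("wrist");pickle.dump(f,open("pics/w0.pkl","wb"))
c,s=np.cos(np.radians(18.4)),np.sin(np.radians(18.4))
b=f["pixels"][...,::-1].copy()
P=[np.array([.5766,-.3733,0])+[c*x-s*y,s*x+c*y,z] for z,X,Y in((.07,.01,.023),(.04,.046,.028)) for x,y in((X,Y),(X,-Y),(-X,-Y),(-X,Y))]
q=proj(f,P).astype(np.int32);cv2.polylines(b,[q[:4],q[4:]],True,(255,0,255),1);cv2.imwrite("pics/w0.png",b)
E
```

```text
clock: 2.6
position: [0.5763, -0.3717, 0.189]
tool_rot: [-3.14, -0.001, 1.891]
force: [-0.8, 0.8, -0.4]
grip_width: 0.0855
finger_force: 0.0
```

View pics/w0.png

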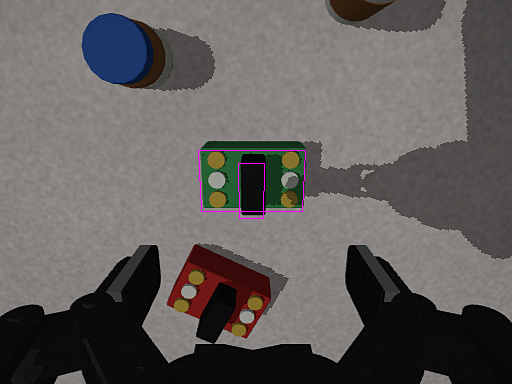

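The wrist view has the predicted outline within about 2 px of the block (centre near (253,182)). The red look-alike at (225,290) is clear of the fingers. I'll descend and grip.

```bash

python3 -m crank '{"travel":[[0,0,-4],[0,0,-8],[0,0,-11],[0,0,-12.3],[0,0,-12.3]],"turn":[[0,0,0],[0,0,0],[0,0,0],[0,0,0],[0,0,0]],"gripper":[0.2,0.3,0.3,0.3,0.3]}' 60
python3 -m crank '{"travel":[[0,0,0],[0,0,0],[0,0,0],[0,0,0],[0,0,0]],"turn":[[0,0,0],[0,0,0],[0,0,0],[0,0,0],[0,0,0]],"gripper":[1,1,1,1,1]}' 60
```

```text
clock: 3.15
position: [0.5769, -0.3701, 0.0663]
tool_rot: [-3.141, -0.001, 1.894]
force: [-0.6, 0.1, 0.6]
grip_width: 0.0595
finger_force: 0.0
clock: 3.65
position: [0.5777, -0.3717, 0.0688]
tool_rot: [3.14, 0.002, 1.893]
force: [-1.6, 0.7, 9.7]
grip_width: 0.019
finger_force: 60.3
```

```bash

python3 -m crank '{"travel":[[0,0,2],[0,0,5],[0,0,9],[0,0,13],[0,0,17]],"turn":[[0,0,0],[0,0,0],[0,0,0],[0,0,0],[0,0,0]],"gripper":[1,1,1,1,1]}' 60
python3 - <<'E'
from h import *
from workcell import bot
s=bot.observe();print(s["qpos"].round(3) if hasattr(s["qpos"],"round") else s["qpos"])
E
```

```text
clock: 4.15
position: [0.5766, -0.3711, 0.2393]
tool_rot: [3.141, 0.0, 1.892]
force: [0.8, -0.4, -2.1]
grip_width: 0.0187
finger_force: 59.4
[ 0.308  0.651  0.295  1.445 -0.202  1.075  0.964]
```

```bash

python3 -m crank '{"travel":[[-0.1,4,0],[-0.2,9,0],[-0.3,14,0],[-0.3,19,0],[-0.3,24,0]],"turn":[[0,0,-2],[0,0,-4],[0,0,-6],[0,0,-9],[0,0,-12]],"gripper":[1,1,1,1,1]}' 60
python3 -m crank '{"travel":[[-0.1,5,0],[-0.2,10,0],[-0.3,14,0],[-0.3,17,0],[-0.3,19.7,0]],"turn":[[0,0,-2],[0,0,-4],[0,0,-5.4],[0,0,-5.4],[0,0,-5.4]],"gripper":[1,1,1,1,1]}' 60
python3 -m crank '{"travel":[[0,0,-1],[0,0,-2],[0,0,-3],[0,0,-3],[0,0,-3]],"turn":[[0,0,0],[0,0,0],[0,0,0],[0,0,0],[0,0,0]],"gripper":[1,1,1,1,1]}' 60
python3 - <<'E'
from h import *
from workcell import bot
f=bot.grab_frame("wrist");pickle.dump(f,open("pics/w1.pkl","wb"))
g=bot.grab_frame("side");pickle.dump(g,open("pics/s1.pkl","wb"))
b=f["pixels"][...,::-1];e=g["pixels"][130:230,190:310,::-1]
out=np.zeros((584,512,3),np.uint8);out[:384]=b;out[384:,:240]=cv2.resize(e,None,fx=2,fy=2,interpolation=cv2.INTER_CUBIC);cv2.imwrite("pics/w1.png",out)
E
```

```text
clock: 4.65
position: [0.5735, -0.1294, 0.2378]
tool_rot: [3.141, -0.0, 1.681]
force: [1.6, 0.7, -3.0]
grip_width: 0.0185
finger_force: 59.4
clock: 5.15
position: [0.5706, 0.0678, 0.2377]
tool_rot: [3.141, -0.001, 1.59]
force: [1.4, 1.1, -2.7]
grip_width: 0.0189
finger_force: 59.4
clock: 5.65
position: [0.5709, 0.0648, 0.2069]
tool_rot: [-3.141, 0.0, 1.588]
force: [0.7, -0.1, -2.6]
grip_width: 0.0187
finger_force: 59.3
```

View pics/w1.png

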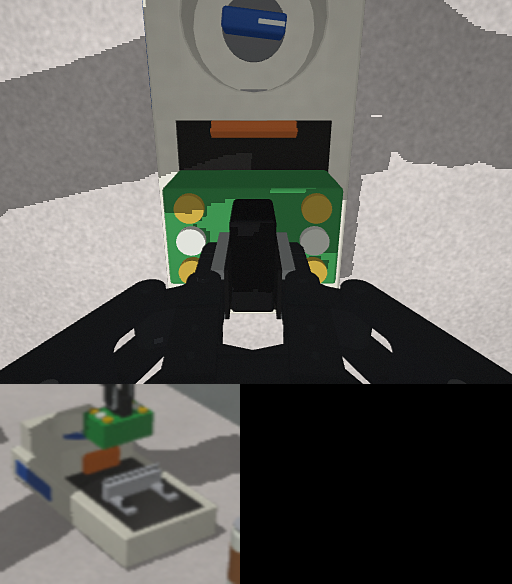

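The wrist view shows the block gripped squarely over the bay, with its +y underside edge at v≈171 and the jaw at v≈121–137. The knob bar lies at (254,22). I'll work out the offsets.

```bash
python3 - <<'E'
from h import *
f=load("w1");E=f["extrinsics"];print("cam",(-E[:3,:3].T@E[:3,3]).round(3))
print("blk top edge +y",ray(f,[(166,186),(343,188)],.178).round(4).tolist(),"bottom",ray(f,[(176,170.5),(333,170.5)],.138).round(4).tolist())
print("caps white",ray(f,[(190,242),(314,241)],.182).round(4).tolist())
print("jaw at v121,128,137",[ray(f,[(211,v),(297,v)],.095).round(4).tolist() for v in(121,128,137)])
print("jaw bottom z.06 v137",ray(f,[(254,137)],.06))
print("pod -y edge",ray(f,[(177,121),(331,121)],.105).round(4).tolist(),"sides",ray(f,[(145,10),(370,10)],.105).round(4).tolist())
p=ray(f,[(223,15.5),(286,26)],.092);print("knob",p.mean(0),np.degrees(np.arctan2(*(p[1]-p[0])[1::-1])),np.linalg.norm(p[1]-p[0]))
E
```

```text
cam [0.57  0.141 0.331]
blk top edge +y [[0.5274, 0.0945, 0.178], [0.616, 0.095, 0.178]] bottom [[0.5232, 0.0925, 0.138], [0.6207, 0.0942, 0.138]]
caps white [[0.539, 0.0658, 0.182], [0.6027, 0.0675, 0.182]]
jaw at v121,128,137 [[[0.5401, 0.119, 0.095], [0.6025, 0.1201, 0.095]], [[0.54, 0.114, 0.095], [0.6028, 0.1151, 0.095]], [[0.5399, 0.1074, 0.095], [0.6032, 0.1086, 0.095]]]
jaw bottom z.06 v137 [[0.57176962 0.10307857 0.06      ]]
pod -y edge [[0.5178, 0.1195, 0.105], [0.6247, 0.1214, 0.105]] sides [[0.5012, 0.1881, 0.105], [0.6431, 0.1906, 0.105]]
knob [0.57050691 0.18559417 0.092     ] -7.528312481144764 0.04290706859877717
```

```bash

python3 -m crank '{"travel":[[0,0.1,-1.5],[0,0.1,-3],[0,0.1,-4],[0,0.1,-4],[0,0.1,-4]],"turn":[[0,0,0],[0,0,0],[0,0,0],[0,0,0],[0,0,0]],"gripper":[1,1,1,1,1]}' 60
python3 - <<'E'
from h import *
from workcell import bot
f=bot.grab_frame("wrist");pickle.dump(f,open("pics/w2.pkl","wb"))
g=bot.grab_frame("side");pickle.dump(g,open("pics/s2.pkl","wb"))
b=f["pixels"][90:234,150:360,::-1];e=g["pixels"][140:210,200:310,::-1]
r=lambda x,k:cv2.resize(x,None,fx=k,fy=k,interpolation=cv2.INTER_CUBIC)
b=r(b,2);e=r(e,4);out=np.zeros((288+280,440,3),np.uint8);out[:288,:420]=b;out[288:]=e;cv2.imwrite("pics/w2.png",out)
E
```

```text
clock: 6.25
position: [0.5711, 0.0666, 0.1674]
tool_rot: [3.141, 0.0, 1.589]
force: [0.3, -0.4, -3.5]
grip_width: 0.0185
finger_force: 59.3
```

View pics/w2.png

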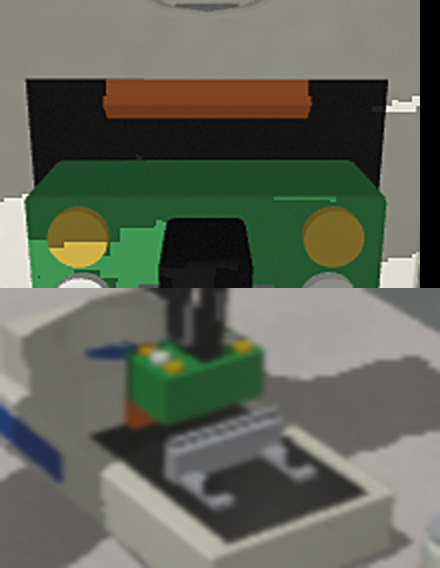

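The crop shows the block's lower +y edge at v≈170 and the jaw's lower visible edge at v≈149, with a clear dark gap between them. The side view has the block just above the rail.

```bash
python3 - <<'E'
from h import *
f=load("w2");E=f["extrinsics"];print("cam",(-E[:3,:3].T@E[:3,3]).round(3))
print("blk bottom +y",ray(f,[(150+62/2,170),(150+352/2,170)],.0986).round(4).tolist(),"top",ray(f,[(150+27/2,90+99),(150+385/2,90+99)],.1386).round(4).tolist())
for z in(.095,.085):print("jaw",z,ray(f,[(202,149),(305,149),(202,138.5),(305,138.5)],z).round(4).tolist())
# side: rail top front edge and block bottom edges
g=load("s2")
c=lambda x,y:((x+.5)/4-.5+200,(y-288+.5)/4-.5+140)
print("rail top -x end, +x end (back/front)",ray(g,[c(168,445),c(278,408)],.093).round(4).tolist())
print("block bottom corner -x-y, +x-y",ray(g,[c(166,422),c(262,390)],.0986).round(4).tolist())
E
```

```text
cam [0.57  0.143 0.291]
blk bottom +y [[0.5266, 0.0946, 0.0986], [0.6165, 0.0962, 0.0986]] top [[0.5264, 0.0946, 0.1386], [0.616, 0.0963, 0.1386]]
jaw 0.095 [[0.5394, 0.1073, 0.095], [0.6032, 0.1085, 0.095], [0.5396, 0.1138, 0.095], [0.6028, 0.115, 0.095]]
jaw 0.085 [[0.5379, 0.1055, 0.085], [0.6049, 0.1067, 0.085], [0.538, 0.1123, 0.085], [0.6045, 0.1135, 0.085]]
rail top -x end, +x end (back/front) [[0.5187, 0.0231, 0.093], [0.6222, 0.0277, 0.093]]
block bottom corner -x-y, +x-y [[0.5311, 0.0452, 0.0986], [0.6226, 0.05, 0.0986]]
```

Both gaps come out at roughly 8–10 mm, so I'll go down.

```bash

python3 -m crank '{"travel":[[0,0,-0.9],[0,0,-1.8],[0,0,-2.7],[0,0,-3.4],[0,0,-3.4]],"turn":[[0,0,0],[0,0,0],[0,0,0],[0,0,0],[0,0,0]],"gripper":[1,1,1,1,1]}' 60
python3 -m crank '{"travel":[[0,0,-0.2],[0,0,-0.3],[0,0,-0.4],[0,0,-0.4],[0,0,-0.4]],"turn":[[0,0,0],[0,0,0],[0,0,0],[0,0,0],[0,0,0]],"gripper":[1,1,1,1,1]}' 60
```

```text
clock: 6.85
position: [0.5703, 0.0666, 0.1317]
tool_rot: [-3.14, 0.0, 1.589]
force: [-1.1, -0.2, -3.8]
grip_width: 0.0185
finger_force: 59.3
clock: 7.35
position: [0.571, 0.0667, 0.1291]
tool_rot: [3.141, -0.0, 1.589]
force: [-0.2, -0.1, -3.6]
grip_width: 0.0188
finger_force: 59.3
```

```bash

python3 -m crank '{"travel":[[0,0,-0.05],[0,0,-0.1],[0,0,-0.15],[0,0,-0.15],[0,0,-0.15]],"turn":[[0,0,0],[0,0,0],[0,0,0],[0,0,0],[0,0,0]],"gripper":[1,1,1,1,1]}' 60
```

```text
clock: 7.85
position: [0.571, 0.0668, 0.1288]
tool_rot: [3.141, -0.001, 1.589]
force: [-9.3, 0.0, 22.3]
grip_width: 0.0188
finger_force: 62.9
```

```bash

python3 -m crank '{"travel":[[0,0,0.1],[0,0,0.1],[0,0,0.1],[0,0,0.1],[0,0,0.1]],"turn":[[0,0,0],[0,0,0],[0,0,0],[0,0,0],[0,0,0]],"gripper":[1,0.6,0.5,0.4,0.4]}' 60
python3 -m crank '{"travel":[[0,0,1],[0,0,3],[0,0,6],[0,0,9],[0,0,9]],"turn":[[0,0,0],[0,0,0],[0,0,0],[0,0,0],[0,0,0]],"gripper":[0.4,0.4,0.4,0.5,0.55]}' 60
python3 - <<'E'
from h import *
from workcell import bot
f=bot.grab_frame("wrist");pickle.dump(f,open("pics/w3.pkl","wb"))
cv2.imwrite("pics/w3.png",f["pixels"][...,::-1]);print(bot.observe()["qpos"])
E
```

```text
clock: 8.35
position: [0.5709, 0.0667, 0.1284]
tool_rot: [-3.142, 0.0, 1.589]
force: [-0.9, 0.2, -0.1]
grip_width: 0.0512
finger_force: 0.0
clock: 8.85
position: [0.5725, 0.0667, 0.2227]
tool_rot: [3.136, -0.001, 1.588]
force: [0.2, -0.2, -0.6]
grip_width: 0.0383
finger_force: 0.0
[-0.46310787  0.4975727   0.34331522  1.78059265 -0.20787207  0.89529379
 -0.01021846]
```

View pics/w3.png

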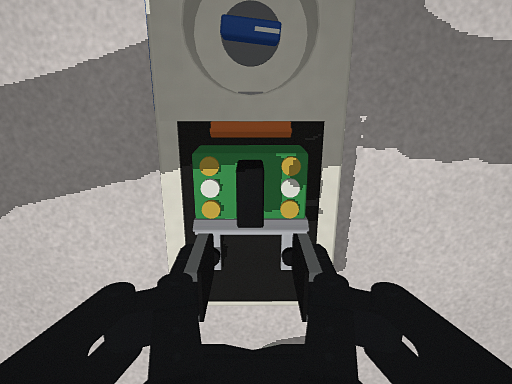

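The block stands upright in the bay between jaw and rail, centre near (250,187). The knob bar is at (251,31), about 7° off the mixer's x. I'll move above the knob and turn the tool.

```bash

python3 -m crank '{"travel":[[0,2,0],[0,4,0],[0,6,0],[0,8,0],[0,10,0]],"turn":[[0,0,8],[0,0,16],[0,0,24],[0,0,32],[0,0,40]],"gripper":[0.55,0.55,0.55,0.55,0.55]}' 40
python3 -m crank '{"travel":[[0,1.7,0],[0,1.7,0],[0,1.7,0],[0,1.7,0],[0,1.7,0]],"turn":[[0,0,8],[0,0,16],[0,0,24],[0,0,32],[0,0,40]],"gripper":[0.55,0.55,0.55,0.55,0.55]}' 40
python3 -m crank '{"travel":[[0,0,-1],[0,0,-2],[0,0,-3],[0,0,-3],[0,0,-3]],"turn":[[0,0,1.5],[0,0,1.5],[0,0,1.5],[0,0,1.5],[0,0,1.5]],"gripper":[0.55,0.55,0.55,0.55,0.55]}' 40
python3 - <<'E'
from h import *
from workcell import bot
f=bot.grab_frame("wrist");pickle.dump(f,open("pics/w4.pkl","wb"))
b=f["pixels"][...,::-1].copy()
k=np.array([.570,.184]);a=np.radians(-7.5);c,s=np.cos(a),np.sin(a)
P=[[k[0]+c*x-s*y,k[1]+s*x+c*y,.092] for x,y in((.022,.007),(.022,-.007),(-.022,-.007),(-.022,.007))]
t=np.linspace(0,6.28,60);C=np.c_[k[0]+.046*np.cos(t),k[1]+.046*np.sin(t),0*t+.105]
for p in(P,C):cv2.polylines(b,[proj(f,p).astype(np.int32)],True,(255,0,255),1)
cv2.imwrite("pics/w4.png",b);print(bot.observe()["qpos"])
hs=cv2.cvtColor(f["pixels"],cv2.COLOR_RGB2HSV).astype(int);m=(hs[...,0]>105)&(hs[...,0]<128)&(hs[...,1]>120)&(hs[...,2]>60)
n,l,st,ce=cv2.connectedComponentsWithStats(m.astype(np.uint8));i=1+st[1:,4].argmax();v,u=np.nonzero(l==i)
r=cv2.minAreaRect(np.c_[u,v].astype(np.float32));print(r,ray(f,[r[0]],.092),ray(f,cv2.boxPoints(r),.092).round(4).tolist())
E
```

```text
clock: 9.4
position: [0.5705, 0.1674, 0.2179]
tool_rot: [-3.141, -0.0, 2.293]
force: [0.6, -0.7, 0.4]
grip_width: 0.0382
finger_force: 0.0
clock: 9.9
position: [0.5705, 0.1836, 0.2178]
tool_rot: [-3.141, -0.001, 2.991]
force: [-0.4, -0.7, -0.3]
grip_width: 0.0385
finger_force: 0.0
clock: 10.4
position: [0.5707, 0.1838, 0.1881]
tool_rot: [-3.141, -0.001, 3.01]
force: [-0.4, -0.5, 0.4]
grip_width: 0.0384
finger_force: 0.0
[-0.38645349  0.55122898 -0.03422054  1.72685708  0.02373165  0.86396793
  1.00859827]
((254.09793090820312, 191.52508544921875), (63.142311096191406, 19.048208236694336), 88.40885925292969) [[0.56600546 0.18647612 0.092     ]] [[0.5422, 0.1822, 0.092], [0.5436, 0.1955, 0.092], [0.5913, 0.191, 0.092], [0.5899, 0.1769, 0.092]]
```

View pics/w4.png

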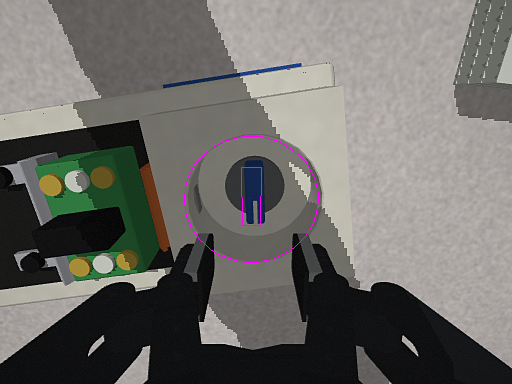

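The overlay matches the rim. The bar is about 2–3 px to the right of the prediction (actual 244–265, 160–224), so the knob is at about (0.569,0.1855). I'll descend into the well.

```bash

python3 -m crank '{"travel":[[-0.15,0.18,-2],[-0.15,0.18,-4],[-0.15,0.18,-6],[-0.15,0.18,-6],[-0.15,0.18,-6]],"turn":[[0,0,1],[0,0,1],[0,0,1],[0,0,1],[0,0,1]],"gripper":[0.55,0.55,0.55,0.55,0.55]}' 40
python3 -m crank '{"travel":[[0,0,-0.8],[0,0,-1.6],[0,0,-2.4],[0,0,-3.2],[0,0,-3.9]],"turn":[[0,0,0],[0,0,0],[0,0,0],[0,0,0],[0,0,0]],"gripper":[0.55,0.55,0.55,0.55,0.55]}' 40
python3 - <<'E'
from workcell import bot
import numpy as np
s=bot.observe();print(np.round(s["force"],2),np.round(s["moment"],3))
E
```

```text
clock: 10.95
position: [0.5696, 0.1856, 0.1292]
tool_rot: [3.142, 0.0, 3.028]
force: [1.0, -0.7, 0.7]
grip_width: 0.0387
finger_force: 0.0
clock: 11.45
position: [0.5692, 0.1855, 0.0886]
tool_rot: [-3.141, -0.0, 3.029]
force: [-0.8, -0.3, -0.1]
grip_width: 0.0385
finger_force: 0.0
[-0.79 -0.3  -0.11] [ 0.026 -0.048  0.047]
```

```bash

python3 -m crank '{"travel":[[0,0,0],[0,0,0],[0,0,0],[0,0,0],[0,0,0]],"turn":[[0,0,0],[0,0,0],[0,0,0],[0,0,0],[0,0,0]],"gripper":[1,1,1,1,1]}' 50
cat > st.py <<'E'
from workcell import bot
import numpy as np
a=[]
s=bot.observe();print(s["clock"],"F",np.round(s["force"],2),"M",np.round(s["moment"],3),"yaw",round(np.degrees(s["tool_rot"][2]),2),np.round(s["position"],4))
E
python3 st.py
```

```text
clock: 11.95
position: [0.5692, 0.1854, 0.0894]
tool_rot: [-3.141, -0.0, 3.029]
force: [-0.0, -0.9, -8.1]
grip_width: 0.013
finger_force: 48.9
11.95 F [-0.04 -0.85 -8.14] M [-0.218 -0.036  0.285] yaw 173.54 [0.5692 0.1854 0.0894]
```

```bash

python3 -m crank '{"travel":[[0,0,0],[0,0,0],[0,0,0],[0,0,0],[0,0,0]],"turn":[[0,0,-5],[0,0,-11],[0,0,-17],[0,0,-23],[0,0,-29]],"gripper":[1,1,1,1,1]}' 50; python3 st.py
python3 -m crank '{"travel":[[0,0,0],[0,0,0],[0,0,0],[0,0,0],[0,0,0]],"turn":[[0,0,0],[0,0,0],[0,0,0],[0,0,0],[0,0,0]],"gripper":[1,1,1,1,1]}' 50; python3 st.py
for i in 1 2; do python3 - <<'E'
from workcell import bot
f=bot.grab_frame("wrist")
E
python3 st.py; done
```

```text
clock: 12.45
position: [0.5693, 0.1855, 0.0894]
tool_rot: [-3.141, -0.0, 2.518]
force: [0.7, -0.9, -9.9]
grip_width: 0.0128
finger_force: 48.8
12.45 F [ 0.67 -0.89 -9.91] M [-0.154 -0.204  0.297] yaw 144.3 [0.5693 0.1855 0.0894]
clock: 12.95
position: [0.5693, 0.1855, 0.0894]
tool_rot: [-3.142, -0.0, 2.523]
force: [-0.1, -0.5, -10.9]
grip_width: 0.0131
finger_force: 48.7
12.95 F [ -0.07  -0.54 -10.87] M [-0.035 -0.087 -0.08 ] yaw 144.58 [0.5693 0.1855 0.0894]
13.0 F [  0.44  -0.63 -11.99] M [-0.034 -0.101 -0.177] yaw 144.56 [0.5693 0.1855 0.0894]
13.05 F [ -0.37  -0.08 -10.65] M [-0.108 -0.033 -0.1  ] yaw 144.56 [0.5693 0.1855 0.0894]
```

```bash

python3 -m crank '{"travel":[[0,0,0],[0,0,0],[0,0,0],[0,0,0],[0,0,0]],"turn":[[0,0,-0.5],[0,0,-1],[0,0,-1.5],[0,0,-2],[0,0,-2]],"gripper":[1,1,1,1,1]}' 50 >/dev/null; python3 st.py
python3 -m crank '{"travel":[[0,0,0],[0,0,0],[0,0,0],[0,0,0],[0,0,0]],"turn":[[0,0,-0.5],[0,0,-1],[0,0,-1.5],[0,0,-2],[0,0,-2]],"gripper":[1,1,1,1,1]}' 50 >/dev/null; python3 st.py
python3 -m crank '{"travel":[[0,0,0],[0,0,0],[0,0,0],[0,0,0],[0,0,0]],"turn":[[0,0,-0.5],[0,0,-1],[0,0,-1.5],[0,0,-2],[0,0,-2]],"gripper":[1,1,1,1,1]}' 50 >/dev/null; python3 st.py
python3 -m crank '{"travel":[[0,0,0],[0,0,0],[0,0,0],[0,0,0],[0,0,0]],"turn":[[0,0,-0.5],[0,0,-1],[0,0,-1.5],[0,0,-2],[0,0,-2]],"gripper":[1,1,1,1,1]}' 50 >/dev/null; python3 st.py
```

```text
13.55 F [  0.97  -1.66 -12.19] M [-0.171 -0.058  0.256] yaw 142.51 [0.5693 0.1855 0.0894]
14.05 F [ -0.14  -0.91 -13.48] M [-0.11   0.083  0.235] yaw 140.51 [0.5693 0.1855 0.0894]
14.55 F [ -0.75  -0.63 -13.8 ] M [-0.103  0.116  0.185] yaw 138.5 [0.5693 0.1855 0.0895]
15.05 F [ -0.46  -0.42 -15.33] M [-0.124  0.066  0.236] yaw 136.5 [0.5693 0.1855 0.0895]
```

```bash

python3 -m crank '{"travel":[[0,0,-0.02],[0,0,-0.04],[0,0,-0.05],[0,0,-0.05],[0,0,-0.05]],"turn":[[0,0,-0.5],[0,0,-1],[0,0,-1.5],[0,0,-2],[0,0,-2]],"gripper":[1,1,1,1,1]}' 50 >/dev/null; python3 st.py
python3 -m crank '{"travel":[[0,0,0],[0,0,0],[0,0,0],[0,0,0],[0,0,0]],"turn":[[0,0,-0.5],[0,0,-1],[0,0,-1.5],[0,0,-2],[0,0,-2]],"gripper":[1,1,1,1,1]}' 50 >/dev/null; python3 st.py
python3 -m crank '{"travel":[[0,0,0],[0,0,0],[0,0,0],[0,0,0],[0,0,0]],"turn":[[0,0,-0.5],[0,0,-1],[0,0,-1.5],[0,0,-2],[0,0,-2]],"gripper":[1,1,1,1,1]}' 50 >/dev/null; python3 st.py
python3 -m crank '{"travel":[[0,0,0],[0,0,0],[0,0,0],[0,0,0],[0,0,0]],"turn":[[0,0,-0.5],[0,0,-1],[0,0,-1.5],[0,0,-2],[0,0,-2]],"gripper":[1,1,1,1,1]}' 50 >/dev/null; python3 st.py
python3 - <<'E'
from h import *
from workcell import bot
g=bot.grab_frame("side");pickle.dump(g,open("pics/s5.pkl","wb"));f=bot.grab_frame("wrist")
out=np.zeros((600,700,3),np.uint8);out[:350,:550]=cv2.resize(g["pixels"][140:210,200:310,::-1],None,fx=5,fy=5,interpolation=cv2.INTER_CUBIC)
out[350:,:333]=cv2.resize(f["pixels"][...,::-1],(333,250),interpolation=cv2.INTER_AREA);cv2.imwrite("pics/s5.png",out)
E
```

```text
15.55 F [-4.32 -2.3  -1.69] M [-0.363  1.093  0.263] yaw 134.49 [0.5694 0.1855 0.0894]
16.05 F [-4.08 -1.86 -1.85] M [-0.362  1.079  0.225] yaw 132.49 [0.5694 0.1855 0.0894]
16.55 F [-5.22 -1.36 -1.8 ] M [-0.369  1.082  0.296] yaw 130.49 [0.5694 0.1855 0.0893]
17.05 F [-3.97 -1.84 -1.1 ] M [-0.381  1.06   0.176] yaw 128.49 [0.5694 0.1856 0.0894]
```

View pics/s5.png

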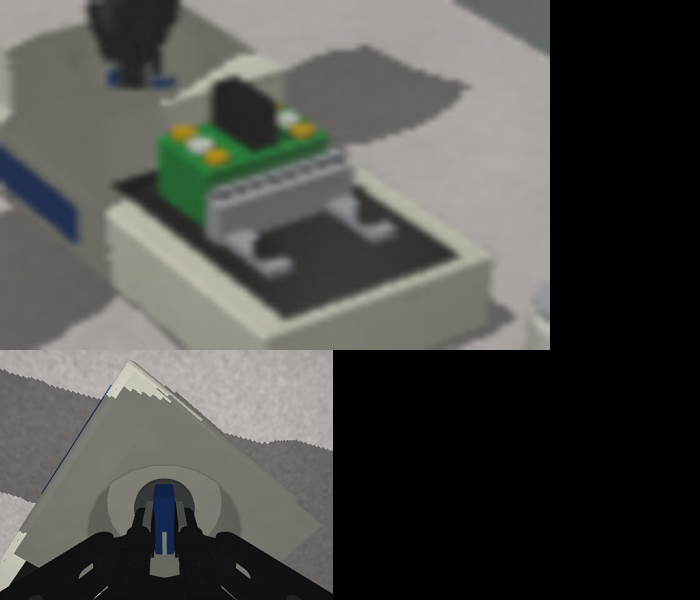

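The side view shows the block seated between jaw and rail. The jaw gap is hidden from view, so I'll continue by feel.

```bash

python3 -m crank '{"travel":[[0,0,0],[0,0,0],[0,0,0],[0,0,0],[0,0,0]],"turn":[[0,0,-0.5],[0,0,-1],[0,0,-1.5],[0,0,-2],[0,0,-2]],"gripper":[1,1,1,1,1]}' 50 >/dev/null; python3 st.py
python3 -m crank '{"travel":[[0,0,0],[0,0,0],[0,0,0],[0,0,0],[0,0,0]],"turn":[[0,0,-0.5],[0,0,-1],[0,0,-1.5],[0,0,-2],[0,0,-2]],"gripper":[1,1,1,1,1]}' 50 >/dev/null; python3 st.py
python3 -m crank '{"travel":[[0,0,0],[0,0,0],[0,0,0],[0,0,0],[0,0,0]],"turn":[[0,0,-0.5],[0,0,-1],[0,0,-1.5],[0,0,-2],[0,0,-2]],"gripper":[1,1,1,1,1]}' 50 >/dev/null; python3 st.py
python3 -m crank '{"travel":[[0,0,0],[0,0,0],[0,0,0],[0,0,0],[0,0,0]],"turn":[[0,0,-0.5],[0,0,-1],[0,0,-1.5],[0,0,-2],[0,0,-2]],"gripper":[1,1,1,1,1]}' 50 >/dev/null; python3 st.py
```

```text
17.65 F [-4.55 -1.55 -1.27] M [-0.357  1.098  0.238] yaw 126.49 [0.5694 0.1856 0.0894]
18.15 F [-4.67 -1.23 -1.25] M [-0.408  1.11   0.285] yaw 124.48 [0.5694 0.1855 0.0893]
18.65 F [-4.32 -1.34 -1.39] M [-0.372  1.032  0.247] yaw 122.49 [0.5695 0.1856 0.0893]
19.15 F [-4.94 -2.04  0.2 ] M [-0.348  1.12   0.274] yaw 120.48 [0.5695 0.1856 0.0893]
```

```bash

python3 -m crank '{"travel":[[0,0,0],[0,0,0],[0,0,0],[0,0,0],[0,0,0]],"turn":[[0,0,-0.5],[0,0,-1],[0,0,-1.5],[0,0,-2],[0,0,-2]],"gripper":[1,1,1,1,1]}' 50 >/dev/null; python3 st.py
python3 -m crank '{"travel":[[0,0,0],[0,0,0],[0,0,0],[0,0,0],[0,0,0]],"turn":[[0,0,-0.5],[0,0,-1],[0,0,-1.5],[0,0,-2],[0,0,-2]],"gripper":[1,1,1,1,1]}' 50 >/dev/null; python3 st.py
python3 -m crank '{"travel":[[0,0,0],[0,0,0],[0,0,0],[0,0,0],[0,0,0]],"turn":[[0,0,-0.5],[0,0,-1],[0,0,-1.5],[0,0,-2],[0,0,-2]],"gripper":[1,1,1,1,1]}' 50 >/dev/null; python3 st.py
```

```text
19.65 F [-5.24 -1.64 -1.35] M [-0.34   1.068  0.252] yaw 118.48 [0.5695 0.1856 0.0893]
20.15 F [-4.98 -1.73 -0.16] M [-0.37   1.084  0.219] yaw 116.48 [0.5695 0.1856 0.0893]
20.65 F [-4.82 -0.77 -1.16] M [-0.342  1.084  0.266] yaw 114.48 [0.5695 0.1856 0.0893]
```

```bash

python3 -m crank '{"travel":[[0,0,0],[0,0,0],[0,0,0],[0,0,0],[0,0,0]],"turn":[[0,0,-0.5],[0,0,-1],[0,0,-1.5],[0,0,-2],[0,0,-2]],"gripper":[1,1,1,1,1]}' 50 >/dev/null; python3 st.py
python3 -m crank '{"travel":[[0,0,0],[0,0,0],[0,0,0],[0,0,0],[0,0,0]],"turn":[[0,0,-0.5],[0,0,-1],[0,0,-1.5],[0,0,-2],[0,0,-2]],"gripper":[1,1,1,1,1]}' 50 >/dev/null; python3 st.py
python3 -m crank '{"travel":[[0,0,0],[0,0,0],[0,0,0],[0,0,0],[0,0,0]],"turn":[[0,0,-0.5],[0,0,-1],[0,0,-1.5],[0,0,-2],[0,0,-2]],"gripper":[1,1,1,1,1]}' 50 >/dev/null; python3 st.py
```

```text
21.15 F [-5.65 -1.54 -0.52] M [-0.351  1.08   0.27 ] yaw 112.48 [0.5695 0.1856 0.0893]
21.65 F [-4.87 -2.09 -0.24] M [-0.38   1.03   0.267] yaw 110.48 [0.5695 0.1856 0.0893]
22.15 F [-4.59 -1.62  0.33] M [-0.317  1.093  0.268] yaw 108.49 [0.5695 0.1856 0.0893]
```

```bash

python3 -m crank '{"travel":[[0,0,0],[0,0,0],[0,0,0],[0,0,0],[0,0,0]],"turn":[[0,0,-0.5],[0,0,-1],[0,0,-1.5],[0,0,-2],[0,0,-2]],"gripper":[1,1,1,1,1]}' 50 >/dev/null; python3 st.py
python3 -m crank '{"travel":[[0,0,0],[0,0,0],[0,0,0],[0,0,0],[0,0,0]],"turn":[[0,0,-0.5],[0,0,-1],[0,0,-1.5],[0,0,-2],[0,0,-2]],"gripper":[1,1,1,1,1]}' 50 >/dev/null; python3 st.py
```

```text
22.65 F [-5.13 -2.1  -0.16] M [-0.327  1.054  0.306] yaw 106.49 [0.5695 0.1856 0.0893]
23.15 F [-4.49 -1.92  0.64] M [-0.426  1.069  0.399] yaw 104.5 [0.5695 0.1856 0.0893]
```

```bash

python3 -m crank '{"travel":[[0,0,0],[0,0,0],[0,0,0],[0,0,0],[0,0,0]],"turn":[[0,0,-0.2],[0,0,-0.4],[0,0,-0.6],[0,0,-0.8],[0,0,-0.8]],"gripper":[1,1,1,1,1]}' 50 >/dev/null; python3 st.py
python3 - <<'E'
from workcell import bot
import numpy as np
m=[]
for i in range(8): bot.grab_frame("wrist"); m.append(bot.observe()["moment"][2])
print(np.round(m,3),np.mean(m))
E
```

```text
23.65 F [-4.76 -1.71  0.3 ] M [-0.367  0.999  0.433] yaw 103.71 [0.5695 0.1856 0.0893]
[0.366 0.433 0.415 0.367 0.395 0.407 0.392 0.385] 0.3951003605400494
```

```bash

python3 -m crank '{"travel":[[0,0,0],[0,0,0],[0,0,0],[0,0,0],[0,0,0]],"turn":[[0,0,-0.2],[0,0,-0.4],[0,0,-0.6],[0,0,-0.7],[0,0,-0.7]],"gripper":[1,1,1,1,1]}' 50 >/dev/null; python3 st.py
python3 - <<'E'
from workcell import bot
import numpy as np
m=[]
for i in range(12): bot.grab_frame("wrist"); m.append(bot.observe()["moment"][2])
print(np.mean(m))
E
python3 st.py
```

```text
24.55 F [-5.01 -2.5   1.93] M [-0.405  1.058  0.43 ] yaw 103.01 [0.5696 0.1856 0.0893]
0.4286667972528038
25.15 F [-3.6  -1.3   1.24] M [-0.343  1.071  0.423] yaw 103.01 [0.5696 0.1856 0.0893]
```

The excess moment is about 0.18 N m, which is roughly 12 N. I'll release the knob and retreat.

```bash

python3 -m crank '{"travel":[[0,0,0],[0,0,0],[0,0,0],[0,0,0],[0,0,0]],"turn":[[0,0,0],[0,0,0],[0,0,0],[0,0,0],[0,0,0]],"gripper":[0.8,0.65,0.58,0.58,0.58]}' 50
python3 -m crank '{"travel":[[0,0,1],[0,0,3],[0,0,6],[0,0,9],[0,0,12]],"turn":[[0,0,0],[0,0,0],[0,0,0],[0,0,0],[0,0,0]],"gripper":[0.58,0.58,0.58,0.58,0.58]}' 50
python3 -m crank '{"travel":[[0,1,1],[0,1,2],[0,1,3],[0,1,3],[0,1,3]],"turn":[[0,0,0],[0,0,0],[0,0,0],[0,0,0],[0,0,0]],"gripper":[0.58,0.58,0.58,0.58,0.58]}' 50
python3 - <<'E'
from h import *
from workcell import bot
f=bot.grab_frame("wrist");g=bot.grab_frame("side")
out=np.zeros((584,512,3),np.uint8);out[:384]=f["pixels"][...,::-1];out[384:,:360]=cv2.resize(g["pixels"][140:207,200:320,::-1],(360,200),interpolation=cv2.INTER_CUBIC);cv2.imwrite("pics/w6.png",out)
E
```

```text
clock: 25.65
position: [0.5695, 0.1856, 0.0891]
tool_rot: [3.141, -0.0, 1.798]
force: [0.6, 0.2, 0.0]
grip_width: 0.0358
finger_force: 0.0
clock: 26.15
position: [0.5693, 0.1854, 0.211]
tool_rot: [3.141, -0.0, 1.798]
force: [0.7, 0.6, 0.1]
grip_width: 0.0358
finger_force: 0.0
clock: 26.65
position: [0.5692, 0.1952, 0.2385]
tool_rot: [-3.141, 0.0, 1.798]
force: [-0.4, 0.7, 0.0]
grip_width: 0.0359
finger_force: 0.0
```

View pics/w6.png

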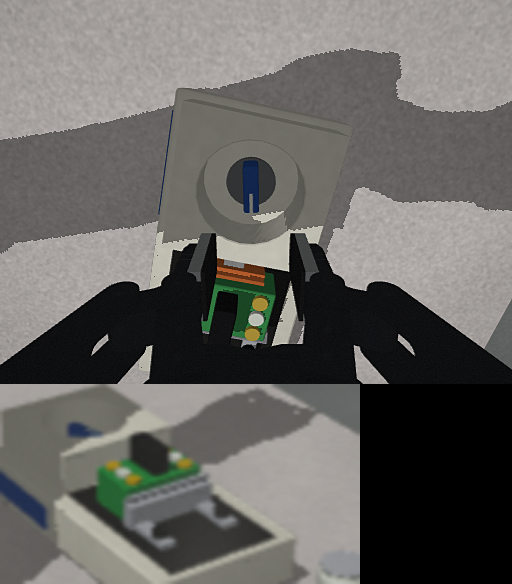

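The jaw is closed on the block at (240,275), the knob bar at (251,187) is still aligned with the tool so it hasn't slipped back, and the gripper is clear of everything.

```bash
python3 -c "
from workcell import bot
print(bot.job_done())"
```

```text
the job is handed in; nothing more can be done
None
```

The block stands in the bay, clamped against the rail at about 12 N (estimated from the knob moment), the knob and block are released, and the job is handed in at about 27 s; no verdict came back.

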